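# Slide the pot onto its cooking ring and switch on

## Task

Push the red lidded pot along the glass hob until it stands wholly inside the big white ring, using only the fingertips or the outside of the fingers: do not grip or lift the pot or touch its lid. Only when the pot is in place, press the red power button fully down and let it go. Leave everything else where it stands and finish with the hand clear.

Things in the scene. Friction and masses are not known exactly. Their poses are not given: they have to be found in the camera images.
- pot: Red round pot on the hob, about 0.8 kg, upright cylinder 130 mm in diameter, rim 66 mm high. Origin: centre of its underside; z up; its two ears stick out along its own +x and -x. It slides without tipping when pushed low on its side.
- pot_ears: The two bar-loop ears, part of the pot: 44 mm wide along the pot's y, reaching 92 mm from the pot's axis along its +x and -x, 46 to 54 mm above its underside. Origin and axes are those of the pot. They may be brushed but not gripped or pushed hard (over 12 N fails).
- pot_lid: Steel lid with black knob, fixed to the pot: 122 mm in diameter, domed from 66 to 77 mm above the pot's underside, knob 28 mm in diameter, its top 98 mm above the pot's underside. Origin and axes are those of the pot. Not to be touched by the fingers.
- big_ring: Big white ring printed on the black glass, 170 mm inside diameter, with a small cross at its centre; no height. Origin: its centre, on the hob's surface. The pot's final place. It may be on the left or on the right half of the hob.
- small_ring: Small white ring printed on the glass, 100 mm inside diameter, cross at its centre, on the other half of the hob, 250 mm from the big one. Origin: its centre. The pot starts roughly on it (it is too small for this pot).
- hob: Black glass hob, 380 mm (its x) by 520 mm (its y), 6 mm thick, flat on the worktop and fixed. Origin: centre of its underside; its glass surface is 6 mm above the worktop. The ring centres lie at its y = +125 and -125 mm, x = 0; the power button at its x = -140 mm, y = 0.
- power (a joint): Travel of the red power button, m: 0 is up, 0.006 fully down; a spring returns it. It needs about 5 N to go fully down; it counts as pressed beyond 0.004.
- power_top (a point): Centre of the top face of the red round power button (28 mm in diameter, 22 mm above the glass, in a round grey housing 44 mm in diameter and 12 mm high, on the hob's robot-side edge, between the rings). Press it straight down.
- mill: Bystander: dark wood pepper mill, 44 mm in diameter, 125 mm tall, standing on the far edge of the hob. Origin: centre of its underside.
- shaker: Bystander: white salt shaker with steel top, 40 mm in diameter, 74 mm tall, on the far edge of the hob. Origin: centre of its underside.
- mug_a: Bystander: black mug, 80 mm in diameter, 90 mm tall, on the round grey mat left of the hob. Origin: centre of its underside, handle at its +y.
- mug_b: Bystander: second black mug, same as the first.
- canister: Bystander: white jar with wooden cap, 90 mm in diameter, 130 mm tall, right of the hob. Origin: centre of its underside.
- spoon: Bystander: wooden spoon lying on the worktop near the robot's right, along its own x.
Not all that is in view belongs to the job. Leave any blue or green look-alike of the pot alone.

How it is judged:
On the way, in this order (a step that is already met when the one before it is completed fails the run):
1. the pot stands still wholly inside the big ring (horizontal distance between pot and big_ring below 0.022 m and linear speed of pot below 0.01 m/s), for 0.3 s.
2. the power button is pressed down (value of joint power above 0.004 m), for 0.05 s.
At the end, for the whole second after the job is handed in: The pot stands upright and still on the glass, its axis within 22 mm of the big ring's centre, after which the power button was pressed (over 4 mm) and released (all of step 1 and angle between pot's own z axis and vertical below 0.05 rad and height (world z) of pot below 0.01 m and value of joint power below 0.002 m); the robot touches nothing.
It fails at once if the power button is pressed before the pot is inside the big ring (value of joint power above 0.003 m and not (horizontal distance between pot and big_ring below 0.022 m)).
It fails at once if the pot is lifted off the glass (6 mm) or tipped (0.2 rad) (height (world z) of pot above 0.012 m or angle between pot's own z axis and vertical above 0.2 rad).
It fails at once if the fingers touch the lid or its knob (contact force between the fingers and pot_lid above 1 N).
It fails at once if an ear of the pot is gripped or pushed hard (contact force between the fingers and pot_ears above 12 N).
It fails at once if a bystander (mill, shaker, mug, canister, spoon) is moved over 20 mm (distance of any of mill, shaker, mug_a, mug_b, canister, spoon from where it was at the start of the episode above 0.02 m).
It also fails if it takes over 58 s, if anything falls off the work surface, if the arm or the gripper's body presses on something with over 40 N, if the wrist force passes 120 N, or if a joint passes its speed limit or range.

## Robot

A 6-joint arm with a two-finger parallel gripper is mounted at the origin on the work surface. World frame = base frame: x ahead of the robot, y to its left, z up, the work surface at z = 0. Lengths are in m, angles in rad, forces in N, time in s.
With the tool pointing down it reaches from about 0.3 to 0.775 m from the base axis. Payload 14.6 kg.
Tool frame: the origin (TCP) lies midway between the tips of the shut fingers; the grasp point (between the pads) lies 19 mm behind it (ctrl.pinch_z is the z of the grasp point in the tool frame, in m); z points along the fingers, y is the line along which they close (so a half turn about z gives the same grasp; the last joint's range is limited). The gripper opens to 94 mm and grips with 3 to 60 N. Pads are 16 mm wide; open, the fingers measure 119 mm over their backs; the gripper's body (75 mm by 177 mm) begins 78 mm behind the grasp point.
Start: joints at [-1.394, 0.3, 1.521, -0, 1.321, -0.067], TCP at [0.133, -0.534, 0.205] pointing down, gripper open.
Joint ranges: [-3.03, 3.03], [-0.79, 2.21], [0.23, 2.52], [-1.04, 4.18], [0, 3.07], [-2.55, 2.55]. Speed limits (rad/s): [2.22, 2.22, 2.57, 3.14, 3.14, 3.14].

## Interface

Orientations are given as [roll, pitch, yaw] about the fixed x, y, z axes, in that order (R = Rz(yaw) Ry(pitch) Rx(roll)).
In Python, from station import ctrl, camera, ticket gives the robot as it stands. The module is installed in compiled form; this text tells all that it offers.
- The arm moves only by the shell command python3 -m inch 'ROWS' [FORCE]. ROWS is text: rows parted by semicolons, each of 7 numbers parted by spaces: the opening, from -1 (shut) to 1 (fully open), then the shift along the tool's x, y, z in units of 0.03 m (1.0 is 0.03 m), then the turn, a rotation vector about the tool's x, y, z in units of 10 degrees (1.0 is 10 degrees). In form: grip dx dy dz rx ry rz; .... A call has 1 to 10 rows; each row shifts and turns the commanded pose from where the row before left it, along the tool's axes as they then stand; what a row does not reach is not made up. A row lasts 1/8 s, in which the tool goes at most 62.5 mm and 10.7 degrees, less where a joint would pass 70% of its speed; a pose out of reach is approached as far as the arm can. A call with a number of a shift or a turn outside -1 to 1 is refused whole. A call with a gripper value outside its range is refused whole. The fingers move at their own pace and stop on an object; FORCE is the grip in N (left out, the last holds). Time passes only in rows, so rows that do not move let the fingers close. It gives the time, the measured TCP pose, the force, the opening and the grip force at its end, in the units of the state.
- ctrl.get_obs(): the state, without advancing time (a new reading comes with each control period).
- camera(name): name is "scene" or "top" or "wrist"; returns a dict with "img" (480x640x3 uint8, blue, green, red), "range_z" (480x640 float32, m along the optical axis (not along the pixel's ray), 0 where there is no reading), "intrinsics" (3x3 intrinsics, pixels), "view" (4x4, takes a point from world to camera coordinates). Camera axes: x right, y down, z forward; pixel columns grow to the right and rows downward; lengths in m; the calibration is good to about 2 mm. A picture is of the moment at which its call begins.
- ticket.hand_in(): hands the job in; it is judged then, once.
The state is a dict: "time_s": time; "qpos": joint angles; "joint_vel": joint speeds; "tau": joint torques, N m; "ee_pos": TCP position; "eef_rot": TCP orientation; "force": force on the tool from outside, world axes, zero at the start; "moment": the same for the moment, N m; "grip_width": finger opening in m; "grip_force": force on a finger pad.
Only numpy, scipy, OpenCV 4.12 (cv2) and the standard library are available. Lean on these libraries where they do the work, as an engineer would, in place of code of your own. Each camera call takes 0.05 s, during which the arm holds its last target. There are 200 camera calls.

## Working session

There is one attempt and no reset: what is moved stays moved. The work goes in short steps, Python scripts to look and compute and a shell command to move; the robot and the scene stay as the last step left them, time stands still between calls to the robot, and variables do not carry over. Pictures are saved under pics/ and viewed, at most 10 in all, crops included, and the job is handed in when it is done.

```bash
mkdir -p pics; cat > h.py <<'E'
import numpy as np, cv2
from station import ctrl, camera, ticket
def ray(c,uv,z):
    K=c["intrinsics"];V=c["view"];R=V[:3,:3];o=-R.T@V[:3,3]
    d=R.T@np.linalg.inv(K)@np.array([uv[0],uv[1],1.]); s=(z-o[2])/d[2]; return o+s*d
def cloud(c):
    K=c["intrinsics"];V=c["view"];Z=c["range_z"];v,u=np.mgrid[:480,:640]
    P=np.stack([(u-K[0,2])/K[0,0]*Z,(v-K[1,2])/K[1,1]*Z,Z],-1)
    return (P-V[:3,3])@V[:3,:3]
E
python3 - <<'E'
from h import *
import pickle
for n in("scene","top"):
    c=camera(n);cv2.imwrite(f"pics/{n}0.png",c["img"]);pickle.dump(c,open(n+".pkl","wb"))
    hsv=cv2.cvtColor(c["img"],cv2.COLOR_BGR2HSV);h,s,v=cv2.split(hsv)
    m=(((h<8)|(h>172))&(s>130)&(v>60)).astype(np.uint8)
    P=cloud(c);k,l,st,ce=cv2.connectedComponentsWithStats(m)
    for i in range(1,k):
        if st[i,4]>40:
            q=P[(l==i)&(c["range_z"]>0)]
            print(n,st[i],ce[i].round(1),np.percentile(q,[2,50,98],axis=0).round(3).tolist())
    print((-c["view"][:3,:3].T@c["view"][:3,3]).round(3))
o=ctrl.get_obs();print(o["ee_pos"],o["eef_rot"],o["time_s"],o["grip_width"])
E
```

```text
scene [632  22   8  17  72] [636.8  31.3] [[-0.401, 0.186, 0.252], [-0.395, 0.193, 0.266], [-0.391, 0.205, 0.286]]
scene [329 214  10  11  86] [333.2 218.8] [[0.44, -0.021, 0.02], [0.452, -0.008, 0.027], [0.463, 0.005, 0.031]]
scene [341 259  20  20 120] [352.  266.6] [[0.5, 0.097, 0.005], [0.52, 0.132, 0.059], [0.543, 0.156, 0.072]]
scene [290 290  65  33 671] [320.  311.5] [[0.58, 0.104, 0.006], [0.657, 0.171, 0.049], [0.694, 0.2, 0.073]]
[0.903 0.454 1.002]
top [267 171  56  77 583] [296.7 212.1] [[0.511, 0.074, 0.002], [0.573, 0.13, 0.06], [0.706, 0.198, 0.076]]
top [351 269  12  11 108] [356.5 274. ] [[0.436, -0.022, 0.018], [0.448, -0.009, 0.027], [0.46, 0.005, 0.034]]
[0.334 0.054 1.486]
[ 0.13269067 -0.53352579  0.20495814] [-3.14061027e+00 -1.45802792e-05  2.43788007e-01] 0.1 0.09408149281417123
```

View pics/top0.png

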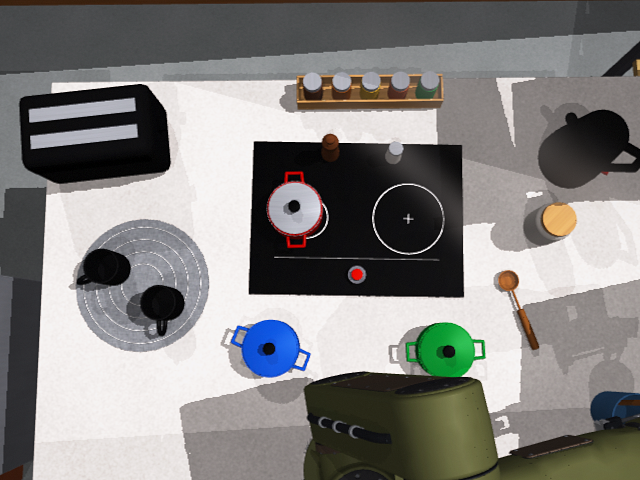

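View pics/scene0.png

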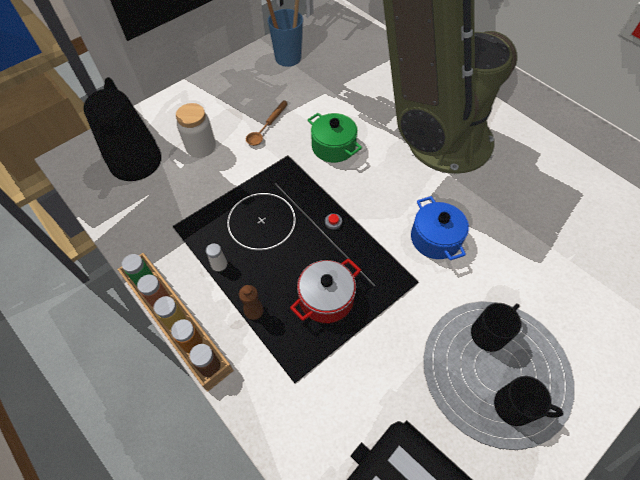

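The top view shows the red pot at about (295,210) with its ears roughly along the image's vertical axis. The big ring's cross is at (408,218), the button at (357,274), the mill at (330,147) and the shaker at (395,152). In the scene view, the knob is at (326,281), the cross at (262,220) and the mill at (250,300).

```bash
cat >> h.py <<'E'
def tri(cs,uvs):
    A=[];b=[]
    for c,uv in zip(cs,uvs):
        M=c["intrinsics"]@c["view"][:3]
        for k in(0,1): r=uv[k]*M[2]-M[k];A.append(r[:3]);b.append(-r[3])
    return np.linalg.lstsq(np.array(A),np.array(b),rcond=None)[0]
def comp(m,near,r=12,amin=4):
    k,l,st,ce=cv2.connectedComponentsWithStats(m.astype(np.uint8))
    b=[(np.hypot(*(ce[i]-near)),i) for i in range(1,k) if st[i,4]>=amin]
    d,i=min(b);return ce[i],st[i],l==i
E
python3 - <<'E'
from h import *
import pickle
S,T=[pickle.load(open(n+".pkl","rb")) for n in("scene","top")]
def dark(c,n):
    g=c["img"].max(2);w=np.zeros_like(g);cv2.circle(w,n,10,1,-1);return comp((g<60)&(w>0),n)
k=[dark(S,(326,281)),dark(T,(294,206))]
for a in k:print("knob",a[0],a[1])
print("knob",tri((S,T),[a[0] for a in k]))
def white(c,n):
    g=c["img"].min(2);return comp((g>90),n,amin=5)
w=[white(S,(262,220)),white(T,(408,218))]
for a in w:print("cross",a[0],a[1])
print("cross",tri((S,T),[a[0] for a in w]),[ray(c,a[0],.006) for c,a in zip((S,T),w)])
for c,n in((S,(262,200)),(T,(408,218))):
    g=(c["img"].min(2)>90).astype(np.uint8);cs,_=cv2.findContours(g,0,2)
    for q in cs:
        x,y,ww,hh=cv2.boundingRect(q)
        if 50<ww<90 and 40<hh<90 and abs(x+ww/2-n[0])<20 and abs(y+hh/2-n[1])<30:
            p=np.array([ray(c,u[0],.006)[:2] for u in q]);e=cv2.fitEllipse((p*1000).astype(np.float32));print("ring",e)
# button
def red(c,n):
    h,s,v=cv2.split(cv2.cvtColor(c["img"],40));return comp(((h<8)|(h>172))&(s>130)&(v>60),n,amin=40)
b=[red(S,(333,219)),red(T,(356,274))]
print("btn",tri((S,T),[a[0] for a in b]),[ray(c,a[0],.028) for c,a in zip((S,T),b)])
# depth clouds
for nm,c in(("S",S),("T",T)):
    P=cloud(c).reshape(-1,3);P=P[c["range_z"].ravel()>0]
    for name,x0,x1,y0,y1,z0,z1 in(("mill",.6,.8,-.0,.1,.1,.16),("shk",.6,.8,-.15,-.03,.06,.1),("lid",.5,.7,.06,.22,.066,.09),("knob",.5,.7,.06,.22,.095,.12),("glass",.5,.6,-.15,-.05,-.02,.03)):
        q=P[(P[:,0]>x0)&(P[:,0]<x1)&(P[:,1]>y0)&(P[:,1]<y1)&(P[:,2]>z0)&(P[:,2]<z1)]
        if len(q):print(nm,name,len(q),np.percentile(q,[3,50,97],axis=0).round(3).tolist())
# ear tips by red ray at z=.057
for c,nm in((S,"S"),(T,"T")):
    h,s,v=cv2.split(cv2.cvtColor(c["img"],40));m=((h<8)|(h>172))&(s>130)&(v>60)
    for a in np.argwhere(m)[:1]:pass
    p=np.array([ray(c,(u,vv),.059)[:2] for vv,u in np.argwhere(m)]);kc=tri((S,T),[a[0] for a in k])[:2]
    d=p-kc;r=np.hypot(*d.T)
    for sg in(1,-1):
        q=d[(r>.07)&(r<.11)&(d[:,0]*sg>0)]
        if len(q):print(nm,"ear",sg,len(q),q.mean(0),q.max(0),q.min(0))
E
```

```text
knob [326.31896552 280.45689655] [321 275  12  12 116]
knob [293.72972973 205.8018018 ] [288 200  12  13 111]
knob [0.602976   0.13570814 0.09418645]
cross [260.88461538 219.92307692] [257 217   9   6  26]
cross [407.90625 218.40625] [403 214  10  10  32]
cross [ 0.58517182 -0.13880604  0.00507905] [array([ 0.58657874, -0.13975659,  0.006     ]), array([ 0.58429355, -0.13795106,  0.006     ])]
btn [ 0.44900431 -0.00901026  0.02157565] [array([ 0.45271275, -0.00701246,  0.028     ]), array([ 0.44805721, -0.00818183,  0.028     ])]
S mill 260 [[0.737, 0.038, 0.103], [0.756, 0.056, 0.111], [0.77, 0.068, 0.13]]
S shk 204 [[0.729, -0.118, 0.061], [0.745, -0.1, 0.079], [0.759, -0.089, 0.083]]
S lid 2316 [[0.549, 0.082, 0.07], [0.611, 0.144, 0.078], [0.662, 0.194, 0.084]]
S knob 126 [[0.592, 0.125, 0.098], [0.605, 0.138, 0.103], [0.616, 0.149, 0.107]]
S glass 1231 [[0.503, -0.147, 0.002], [0.551, -0.099, 0.006], [0.597, -0.053, 0.01]]
T mill 217 [[0.733, 0.034, 0.103], [0.747, 0.053, 0.11], [0.766, 0.068, 0.131]]
T shk 185 [[0.726, -0.118, 0.064], [0.739, -0.103, 0.078], [0.755, -0.088, 0.084]]
T lid 2260 [[0.544, 0.081, 0.069], [0.598, 0.136, 0.077], [0.657, 0.193, 0.085]]
T knob 116 [[0.589, 0.126, 0.097], [0.601, 0.137, 0.102], [0.613, 0.149, 0.108]]
T glass 1637 [[0.503, -0.147, -0.001], [0.549, -0.1, 0.005], [0.597, -0.053, 0.011]]
S ear 1 392 [0.06236451 0.03060765] [0.09439463 0.07631216] [ 0.00121473 -0.06855508]
S ear -1 123 [-0.07366753 -0.00116879] [-0.00039585  0.07329848] [-0.08963874 -0.0697322 ]
T ear 1 119 [0.08209204 0.0023432 ] [0.09091299 0.02530917] [ 0.06658888 -0.0199702 ]
T ear -1 135 [-0.08135288 -0.00431332] [-0.04750979  0.02124664] [-0.09210729 -0.0517642 ]
```

```bash
python3 -m inch '0.5 0 0 0 0 0 -1;0.5 0 0 0 0 0 -1;0.5 0 0 0 0 0 -1;0.5 0 0 0 0 0 -1;0.5 0 0 0 0 0 -1;0.5 0 0 0 0 0 -1;0.5 0 0 0 0 0 -1;0.5 0 0 0 0 0 -0.23;0.5 0 0 0 0 0 0' 30
```

```text
time_s: 1.23
ee_pos: [0.1328, -0.5336, 0.2052]
eef_rot: [-3.141, -0.001, 1.505]
force: [-0.0, 0.1, 0.6]
grip_width: 0.0701
grip_force: 0.0
```

```bash
python3 -m inch '0.5 1 0.53 0 0 0 0;0.5 1 0.53 0 0 0 0;0.5 1 0.53 0 0 0 0;0.5 1 0.53 0 0 0 0;0.5 1 0.53 0 0 0 0;0.5 1 0.53 0 0 0 0;0.5 1 0.53 0 0 0 0;0.5 1 0.53 0 0 0 0;0.5 1 0.53 0 0 0 0;0.5 1 0.53 0 0 0 0'
```

```text
time_s: 2.48
ee_pos: [0.3114, -0.2437, 0.2055]
eef_rot: [3.142, 0.0, 1.504]
force: [0.2, 0.6, -0.2]
grip_width: 0.0704
grip_force: 0.0
```

```bash
python3 -m inch '0.5 1 0.53 0 0 0 0;0.5 1 0.53 0 0 0 0;0.5 1 0.53 0 0 0 0;0.5 1 0.53 0 0 0 0;0.5 1 0.53 0 0 0 0;0.5 1 0.53 0 0 0 0;0.5 1 0.53 0 0 0 0;0.5 1 0.53 0 0 0 0;0.5 1 0.53 0 0 0 0;0.5 1 0.53 0 0 0 0'
```

```text
time_s: 3.72
ee_pos: [0.4896, 0.0453, 0.2054]
eef_rot: [-3.141, 0.0, 1.504]
force: [-0.4, -0.1, -0.2]
grip_width: 0.0708
grip_force: 0.0
```

```bash
python3 -m inch '0.5 1 0.51 0 0 0 0;0.5 1 0.51 0 0 0 0;0.5 1 0.51 0 0 0 0;0.5 1 0.51 0 0 0 0;0.5 1 0.51 0 0 0 0;0.5 1 0.51 0 0 0 0;0.5 0.6 0.51 0 0 0 0;0.5 0 0 0 0 0 0'
```

```text
time_s: 4.72
ee_pos: [0.609, 0.2357, 0.2045]
eef_rot: [-3.141, 0.0, 1.506]
force: [-0.1, 0.1, 0.2]
grip_width: 0.0707
grip_force: 0.0
```

```bash
python3 -m inch '0.5 0 0 1 0 0 0;0.5 0 0 1 0 0 0;0.5 0 0 1 0 0 0;0.5 0 0 1 0 0 0;0.5 0 0 1 0 0 0;0.5 0 0 0.9 0 0 0;0.5 0 0 0 0 0 0'
```

```text
time_s: 5.6
ee_pos: [0.6075, 0.2339, 0.0268]
eef_rot: [-3.138, 0.001, 1.505]
force: [0.9, -0.0, 0.5]
grip_width: 0.0707
grip_force: 0.0
```

```bash
python3 - <<'E'
from h import *
c=camera("top");cv2.imwrite("pics/top1.png",cv2.resize(c["img"][100:320,200:480],None,fx=2.5,fy=2.5))
o=ctrl.get_obs();p=np.array(o["ee_pos"]);print(p,o["force"])
a=o["eef_rot"][2];d=np.array([.603,.1365])-p[:2]
print("pot in tool x,y",d@[np.cos(a),np.sin(a)],d@[np.sin(a),-np.cos(a)])
E
```

```text
[0.60848727 0.23433786 0.02858494] [-0.26653512 -0.56935665  0.48482125]
pot in tool x,y -0.09798672384377768 0.0009795664978028717
```

View pics/top1.png

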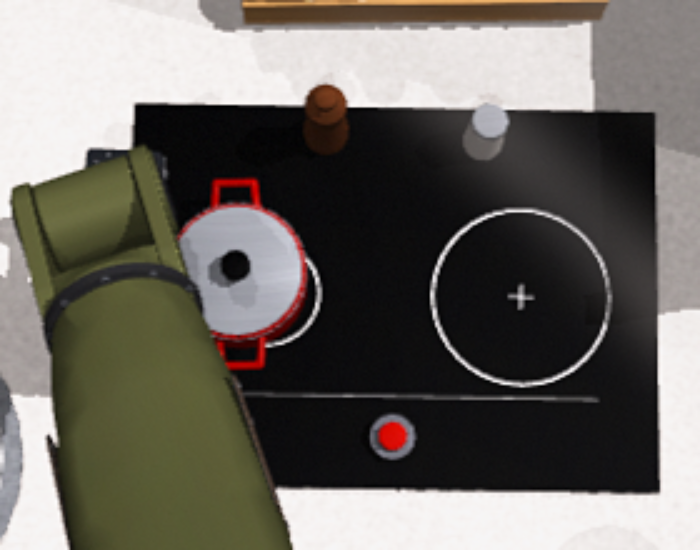

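The pot hasn't moved and stands at about (237,265) in this crop. The hand is down on its left side, and the ring's cross is at (520,297).

```bash
python3 -m inch '0.5 -0.5 0 0 0 0 0;0.5 -0.5 0 0 0 0 0;0.5 -0.2 0 0 0 0 0;0.5 -0.2 0 0 0 0 0;0.5 -0.4 0 0 0 0 0;0.5 -0.4 0 0 0 0 0;0.5 -0.4 0 0 0 0 0;0.5 -0.4 0 0 0 0 0;0.5 -0.4 0 0 0 0 0;0.5 -0.4 0 0 0 0 0'
```

```text
time_s: 6.9
ee_pos: [0.6019, 0.1216, 0.0293]
eef_rot: [3.14, -0.001, 1.506]
force: [0.2, 6.4, 2.9]
grip_width: 0.0708
grip_force: 3.1
```

```bash
cat > look.py <<'E'
from h import *
import sys
cs=[];uv=[]
R=np.array([.5855,-.139])
o=ctrl.get_obs();p=np.array(o["ee_pos"]);a=o["eef_rot"][2];ux=np.array([np.cos(a),np.sin(a)]);uy=np.array([np.sin(a),-np.cos(a)])
for n in("scene","top"):
    c=camera(n)
    if len(sys.argv)>1: cv2.imwrite(f"pics/{n}{sys.argv[1]}.png",c["img"])
    P=cloud(c);q=(P[...,2]>.094)&(P[...,2]<.11)&(P[...,0]>.5)&(P[...,0]<.68)&(P[...,1]<.2)&(P[...,1]>-.25)&(c["img"].max(2)<60)&(c["range_z"]>0)
    if q.sum()<30: print(n,"no knob",q.sum());continue
    _,st,m=comp(q,(320,240),amin=20) if 0 else max((comp(q,np.array(x),amin=20) for x in [(320,240)]),key=lambda t:t[1][4])
    k=P[m][:,:2].mean(0);ce=np.argwhere(m)[:,::-1].mean(0);cs.append(c);uv.append(ce)
    print(n,"knob",k.round(4),st,"to ring xy",(R-k).round(4),"tool",((R-k)@ux*1000).round(1),((R-k)@uy*1000).round(1),"pot rel tool",((k-p[:2])@ux).round(4),((k-p[:2])@uy).round(4))
if len(cs)==2:print("tri",tri(cs,uv).round(4))
print(o["time_s"],p.round(4),np.round(o["force"],1),o["grip_width"])
E
python3 look.py 2
```

```text
scene knob [0.6041 0.0582] [301 250   7  11  51] to ring xy [-0.0186 -0.1972] tool -198.0 -5.8 pot rel tool -0.0631 0.0063
top knob [0.5955 0.0527] [327 203   7  11  46] to ring xy [-0.01   -0.1917] tool -191.9 2.4 pot rel tool -0.0692 -0.0019
tri [0.5987 0.0523 0.0883]
6.9 [0.6019 0.1216 0.0293] [0.2 6.4 2.9] 0.07081067768756692
```

View pics/scene2.png

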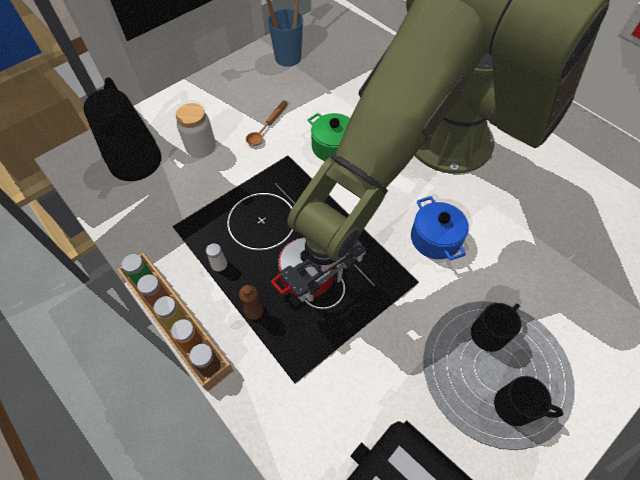

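The pot at (305,265) is cradled by both fingers and moving towards the ring at (262,220). Its ears are free and the mill at (250,300) is clear.

```bash
python3 -m inch '0.5 -0.4 0 0 0 0 0;0.5 -0.5 0 0 0 0 0;0.5 -0.5 0 0 0 0 0;0.5 -0.5 0 0 0 0 0;0.5 -0.5 0 0 0 0 0;0.5 -0.5 0 0 0 0 0;0.5 -0.5 0 0 0 0 0;0.5 -0.5 0 0 0 0 0;0.5 -0.5 0 0 0 0 0;0.5 -0.5 0 0 0 0 0'
```

```text
time_s: 8.25
ee_pos: [0.5921, -0.025, 0.0288]
eef_rot: [3.141, -0.001, 1.506]
force: [0.2, 6.5, 3.7]
grip_width: 0.0707
grip_force: 3.2
```

```bash
python3 -m inch '0.5 -0.4 0 0 0 0 0;0.5 -0.3 0 0 0 0 0;0.5 -0.2 0 0 0 0 0;0.5 -0.1 0 0 0 0 0;0.5 0 0 0 0 0 0;0.5 0 0 0 0 0 0'; python3 look.py 3
```

```text
time_s: 9.0
ee_pos: [0.5901, -0.0551, 0.0287]
eef_rot: [3.141, -0.0, 1.506]
force: [-0.1, 4.3, 4.0]
grip_width: 0.0709
grip_force: 2.5
scene no knob 13
top no knob 0
9.0 [ 0.5901 -0.0551  0.0287] [-0.1  4.3  4. ] 0.07093150626316211
```

View pics/top3.png

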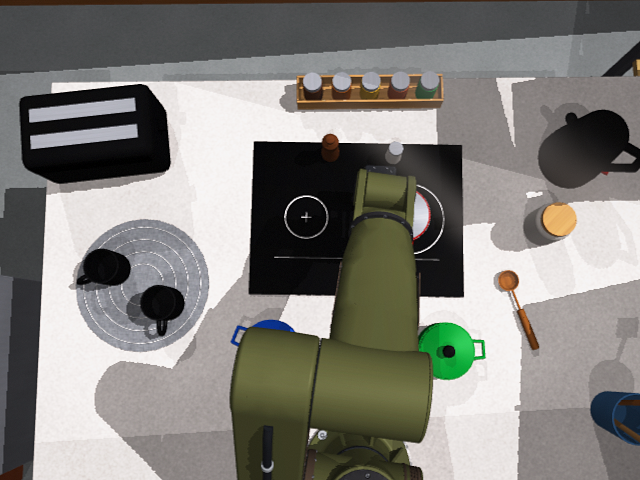

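The pot's right edge, at about (428,215), is inside the ring's right side at (443,218), so it needs about 20 mm more. I'll push a little further, back off and measure.

```bash
python3 -m inch '0.5 -0.2 0 0 0 0 0;0.5 -0.2 0 0 0 0 0;0.5 -0.15 0 0 0 0 0;0.5 -0.1 0 0 0 0 0;0.5 0 0 0 0 0 0;0.5 0.3 0 0 0 0 0;0.5 0.7 0 0 0 0 0;0.5 1 0 0 0 0 0;0.5 0 0 -1 0 0 0;0.5 0 0 -1 0 0 0'
```

```text
time_s: 10.35
ee_pos: [0.5922, -0.0134, 0.0887]
eef_rot: [-3.14, 0.0, 1.507]
force: [0.2, 0.5, -0.5]
grip_width: 0.0703
grip_force: 0.0
```

```bash
python3 -m inch '0.5 1 0 -1 0 0 0;0.5 1 0 -1 0 0 0;0.5 1 0 -1 0 0 0;0.5 1 0 0 0 0 0;0.5 1 0 0 0 0 0;0.5 0 0 0 0 0 0'; python3 look.py 4
```

```text
time_s: 11.1
ee_pos: [0.6018, 0.1372, 0.178]
eef_rot: [-3.141, 0.0, 1.509]
force: [-0.0, 0.2, -0.1]
grip_width: 0.0705
grip_force: 0.0
scene knob [ 0.5867 -0.1339] [253 195  11  11  90] to ring xy [-0.0012 -0.0051] tool -5.1 -0.9 pot rel tool -0.2715 0.0018
top knob [ 0.5817 -0.1351] [407 207  11  12 106] to ring xy [ 0.0038 -0.0039] tool -3.7 4.1 pot rel tool -0.273 -0.0031
tri [ 0.5836 -0.1367  0.0958]
11.1 [0.6018 0.1372 0.178 ] [-0.   0.2 -0.1] 0.07045163932035299
```

View pics/top4.png

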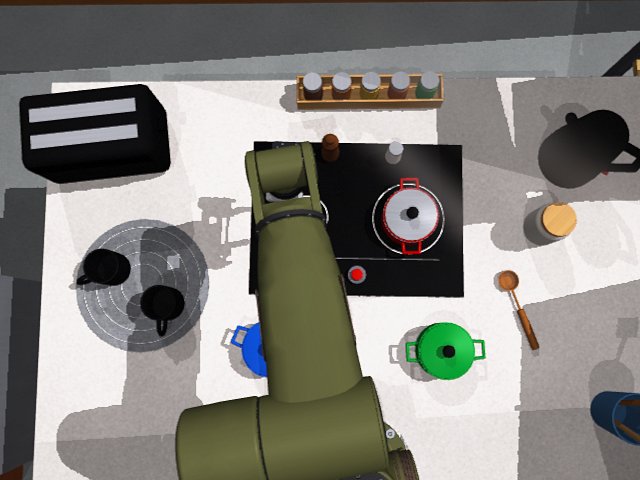

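The pot at (411,213) stands inside the ring, about 4 mm from its centre. Next is the button.

```bash
python3 -m inch '-1 -0.65 -0.6 0 0 0 0;-1 -0.65 -0.6 0 0 0 0;-1 -0.65 -0.6 0 0 0 0;-1 -0.65 -0.6 0 0 0 0;-1 -0.65 -0.6 0 0 0 0;-1 -0.65 -0.6 0 0 0 0;-1 -0.65 -0.6 0 0 0 0;-1 -0.65 -0.57 0 0 0 0;-1 0 0 0 0 0 0;-1 0 0 0 0 0 0' 10
```

```text
time_s: 12.45
ee_pos: [0.4497, -0.0118, 0.1786]
eef_rot: [3.141, -0.0, 1.505]
force: [-0.8, -0.9, -0.8]
grip_width: 0.0004
grip_force: 0.0
```

```bash
python3 -m inch '-1 0 0 1 0 0 0;-1 0 0 1 0 0 0;-1 0 0 1 0 0 0;-1 0 0 1 0 0 0;-1 0 0 0.3 0 0 0;-1 0 0 0 0 0 0;-1 0 0 0 0 0 0'; python3 - <<'E'
from h import *
c=camera("scene");cv2.imwrite("pics/s5.png",cv2.resize(c["img"][120:320,200:440],None,fx=3,fy=3))
E
```

```text
time_s: 13.32
ee_pos: [0.4501, -0.0117, 0.0505]
eef_rot: [3.14, 0.0, 1.506]
force: [-0.1, 0.4, 0.5]
grip_width: 0.0006
grip_force: 0.0
```

View pics/s5.png

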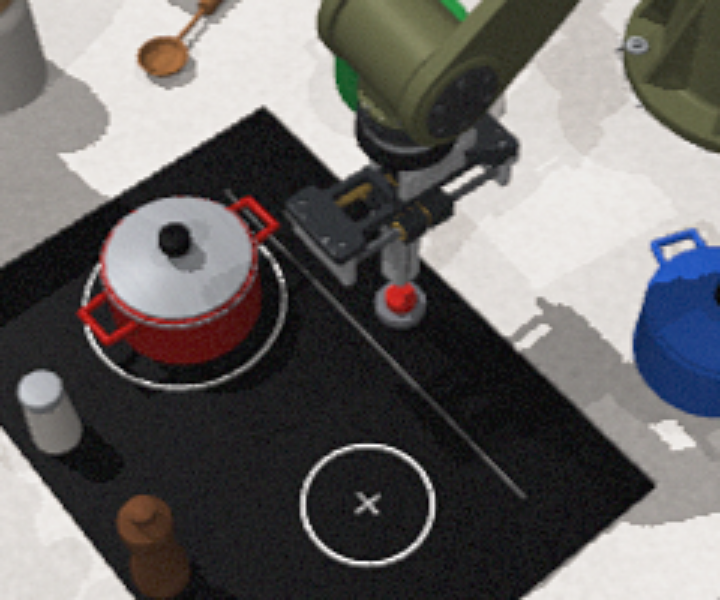

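The shut fingertips are over the button at about (400,290) in this crop, and the pot at (180,280) is inside the ring.

```bash
python3 -m inch '-1 0.08 0 0.4 0 0 0;-1 0 0 0.25 0 0 0;-1 0 0 0.1 0 0 0;-1 0 0 0.1 0 0 0;-1 0 0 0.06 0 0 0;-1 0 0 0.05 0 0 0;-1 0 0 0 0 0 0'
```

```text
time_s: 14.25
ee_pos: [0.4495, -0.0093, 0.0218]
eef_rot: [-3.141, -0.0, 1.506]
force: [-12.0, 2.5, 25.2]
grip_width: 0.0003
grip_force: 13.0
```

The reading is 25 N with the tip at z = 21.8 mm, so the button is on its stop. Now release and clear.

```bash
python3 -m inch '-1 0 0 -0.2 0 0 0;-1 0 0 -0.3 0 0 0;-1 0 0 -1 0 0 0;-1 0 0 -1 0 0 0;-1 0 0 -1 0 0 0;-1 0 0 -1 0 0 0;-1 0.5 0 -1 0 0 0;-1 1 0 0 0 0 0;-1 1 0 0 0 0 0;-1 0 0 0 0 0 0'; python3 look.py 6; python3 - <<'E'
from h import *
c=camera("top");h,s,v=cv2.split(cv2.cvtColor(c["img"],40))
m=((h<8)|(h>172))&(s>130)&(v>60);P=cloud(c)
ce,st,l=comp(m,(356,274),amin=20);print("btn",ce,st,np.median(P[l],0))
E
```

```text
time_s: 15.5
ee_pos: [0.4545, 0.0666, 0.1859]
eef_rot: [3.141, -0.0, 1.508]
force: [0.7, 0.1, -0.0]
grip_width: 0.0003
grip_force: 0.0
scene knob [ 0.5868 -0.1339] [253 195  11  11  89] to ring xy [-0.0013 -0.0051] tool -5.2 -1.0 pot rel tool -0.1918 0.1447
top knob [ 0.5818 -0.1353] [407 207  11  12 107] to ring xy [ 0.0037 -0.0037] tool -3.5 3.9 pot rel tool -0.1935 0.1398
tri [ 0.5837 -0.1368  0.0959]
15.5 [0.4545 0.0666 0.1859] [ 0.7  0.1 -0. ] 0.0003344253612233794
btn [360.45833333 273.5       ] [359 269   4  10  24] [ 0.44912103 -0.01684549  0.02638629]
```

View pics/scene6.png

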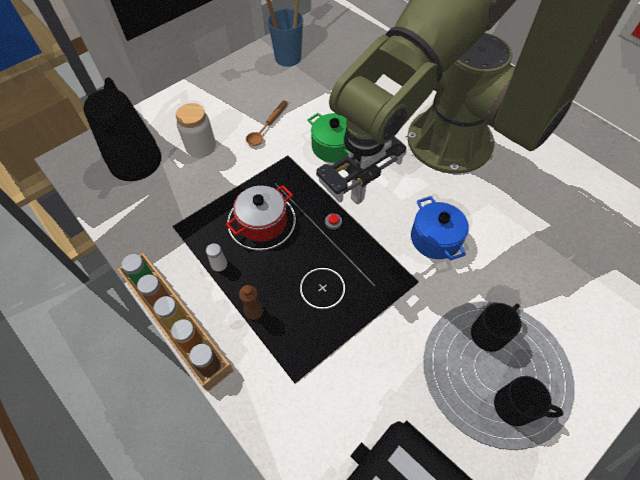

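The pot at (260,212) is inside the ring, the button at (333,220) is up again, the bystanders haven't moved and the hand is clear.

```bash
python3 -c "
from station import ticket
print(ticket.hand_in())"
```

```text
the job is handed in; nothing more can be done
None
```

The job is handed in, with no verdict returned: the pot stands about 5 mm from the big ring's centre, the power button was then pressed to its stop and came back up, and the hand is clear.

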